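Sort the loaded sample jar from the empty one by its weight

TASK

Two blue-capped white sample jars look the same, but one holds a heavy steel core and the other is empty. Lift a jar clear of the bench to feel its weight, then stand the loaded jar in the blue tray and the empty jar in the white tray, both upright on the tray floor. The orange-capped jar is not part of this job.

Things in the scene. Friction and masses are not known exactly. Their poses are not given: they have to be found in the camera images.
- jar_a_center (a point): one of two identical opaque white sample jars with a blue screw cap, upright, 56 mm diameter, 66 mm tall; this point is its centre, 33 mm above its underside, z along its axis. Either jar may be the loaded one: the loaded jar weighs 390 to 530 g in all (a steel core inside, with 4 mm of play), the empty one 100 to 125 g. Nothing seen from outside tells them apart
- jar_b_center (a point): one of two identical opaque white sample jars with a blue screw cap, upright, 56 mm diameter, 66 mm tall; this point is its centre, 33 mm above its underside, z along its axis. Either jar may be the loaded one: the loaded jar weighs 390 to 530 g in all (a steel core inside, with 4 mm of play), the empty one 100 to 125 g. Nothing seen from outside tells them apart
- tray_blue: shallow open square blue plastic tray, fixed to the bench, 150 mm outside in x and y, 25 mm high, walls and floor 5 mm thick; origin at the centre of its underside, z up, x and y along its sides. The loaded jar goes here. Nothing is in it at the start; the trays may change sides
- tray_white: shallow open square white plastic tray, fixed to the bench, 150 mm outside in x and y, 25 mm high, walls and floor 5 mm thick; origin at the centre of its underside, z up, x and y along its sides. The empty jar goes here. Nothing is in it at the start; the trays may change sides
Things that resemble listed ones, but are neither listed nor needed, are in the scene too. Leave any turquoise look-alike of the part that bears jar_a_center alone. There is more than one size of the tray_white; the job needs the smaller.

How it is judged:
On the way:
1. a blue-capped jar is lifted clear of the bench (height (world z) of any of jar_a_center, jar_b_center above 0.065 m), for 0.2 s.
At the end, for the whole second after the job is handed in: Loaded jar (weighing over 2.5 N on the tray) in the blue tray, empty jar (0.3 to 2.5 N) in the white one: each centre within 50 mm of the tray centre along both tray sides and under 47 mm above the tray underside, upright within 9.7 degrees, at rest (under 20 mm/s), let go (((x of jar_a_center in the frame of tray_blue between -0.05 and 0.05 m and y of jar_a_center in the frame of tray_blue between -0.05 and 0.05 m and z of jar_a_center in the frame of tray_blue below 0.047 m and angle between each of jar_a_center, jar_b_center's own z axis and vertical below 0.17 rad and linear speed of each of jar_a, jar_b below 0.02 m/s and contact force between jar_a and tray_blue above 2.5 N and x of jar_b_center in the frame of tray_white between -0.05 and 0.05 m and y of jar_b_center in the frame of tray_white between -0.05 and 0.05 m and z of jar_b_center in the frame of tray_white below 0.047 m and contact force between jar_b and tray_white between 0.3 and 2.5 N) or (x of jar_b_center in the frame of tray_blue between -0.05 and 0.05 m and y of jar_b_center in the frame of tray_blue between -0.05 and 0.05 m and z of jar_b_center in the frame of tray_blue below 0.047 m and angle between each of jar_b_center, jar_a_center's own z axis and vertical below 0.17 rad and linear speed of each of jar_b, jar_a below 0.02 m/s and contact force between jar_b and tray_blue above 2.5 N and x of jar_a_center in the frame of tray_white between -0.05 and 0.05 m and y of jar_a_center in the frame of tray_white between -0.05 and 0.05 m and z of jar_a_center in the frame of tray_white below 0.047 m and contact force between jar_a and tray_white between 0.3 and 2.5 N))); the robot touches nothing.
It also fails if it takes over 56 s, if anything falls off the work surface, if the arm or the gripper's body presses on something with over 40 N, if the wrist force passes 120 N, or if a joint passes its speed limit or range.

ROBOT

A 6-joint arm with a two-finger parallel gripper is mounted at the origin on the work surface. World frame = base frame: x ahead of the robot, y to its left, z up, the work surface at z = 0. Lengths are in m, angles in rad, forces in N, time in s.
With the tool pointing down it reaches from about 0.375 to 0.925 m from the base axis. Payload 5.7 kg.
Tool frame: the origin (TCP) lies between the finger pads; the fingertips stand 17 mm ahead of it and the grasp point (between the pads) lies 2 mm behind it; z points along the fingers, y is the direction in which the jaws open and shut (so a half turn about z gives the same grasp; the last joint's range is limited). The gripper opens to 88 mm and grips with 3 to 60 N. Pads are 20 mm wide; open, the fingers measure 115 mm over their backs; the gripper's body (75 mm by 178 mm) begins 61 mm behind the grasp point.
Start: joints at [-1.442, 0.359, 1.51, -0, 1.272, -0.115], TCP at [0.145, -0.582, 0.24] pointing down, gripper open.
Joint ranges: [-2.97, 2.97], [-1.01, 2.36], [0.21, 2.38], [-0.96, 4.11], [0.2, 2.71], [-2.98, 2.98]. Speed limits (rad/s): [2.39, 2.39, 3.14, 3.14, 3.14, 3.14].

INTERFACE

Orientations are given as [roll, pitch, yaw] about the fixed x, y, z axes, in that order (R = Rz(yaw) Ry(pitch) Rx(roll)).
In Python, from bench import arm gives the robot as it stands.
- The arm moves only by the tool apply_moves, never from a script. Its argument "moves" is text: rows parted by semicolons, each of 7 numbers parted by spaces: the shift along the tool's x, y, z in m, then the turn, a rotation vector about the tool's x, y, z in degrees, then the gripper's target within -1 to 1 (shut at 1, half-way at 0, fully open at -1). A call has 1 to 5 rows; each row shifts and turns the pose as measured when the row begins, along the tool's axes as they then stand; what a row does not reach is not made up. A row lasts 1/10 s, in which the tool goes at most 50 mm and 8.59 degrees, less where a joint would pass 70% of its speed; a pose out of reach is approached as far as the arm can. A call is refused whole if a number of a shift passes 0.05 or a number of a turn 8.59, either way. A call with a gripper value outside its range is refused whole. The fingers move at their own pace and stop on an object; the grip force is fixed at half the most. Time passes only in rows, so rows that do not move let the fingers close. It gives the time, the measured TCP pose, the force and the opening at its end, in the units of the state.
- arm.observe(): the state, without advancing time (a new reading comes with each control period).
- arm.get_image(name): name is "scene" or "top" or "wrist"; returns a dict with "img" (480x640x3 uint8, red, green, blue), "depth" (480x640 float32, m along the optical axis (not along the pixel's ray), 0 where there is no reading), "mtx" (3x3 intrinsics, pixels), "rvec" (rotation vector, rad) and "tvec" (3), from world to camera coordinates, as OpenCV has them. Camera axes: x right, y down, z forward; pixel columns grow to the right and rows downward; lengths in m; the calibration is good to about 2 mm. A picture is of the moment at which its call begins.
- arm.hand_in(): hands the job in, once; it reports no verdict.
The state is a dict: "clock": time; "joint_positions": joint angles; "joint_velocities": joint speeds; "joint_efforts": joint torques, N m; "eef_pos": TCP position; "orientation": TCP orientation; "ft_force": force on the tool from outside, world axes, zero at the start; "moment": the same for the moment, N m; "finger_gap": opening from 0.0 (shut) to 1.0 (fully open).
Only numpy, scipy, OpenCV 4.12 (cv2) and the standard library are available. Lean on these libraries where they do the work, as an engineer would, in place of code of your own. Each camera call takes 0.05 s, during which the arm holds its last target. There are 200 camera calls.

## Working session

There is one attempt and no reset: what is moved stays moved. The work goes in short steps, Python scripts to look and compute and a tool call to move; the robot and the scene stay as the last step left them, time stands still between calls to the robot, and variables do not carry over. Pictures are saved under pics/ and viewed, about 8 in all and at most 12, crops included, and the job is handed in when it is done.

Besides the shell and the picture viewer there is one more tool, called after "Request:" as name(argument=value, ...) on one line, values as JSON. apply_moves: Moves the arm, as the interface text tells. Its arguments: {"type":"object","properties":{"moves":{"type":"string"}},"required":["moves"]}

```bash
mkdir -p pics; cat > h.py <<'E'
import numpy as np,cv2
from bench import arm
def cap(n):
    d=arm.get_image(n); d['R']=cv2.Rodrigues(np.array(d['rvec'],float))[0]; d['t']=np.array(d['tvec'],float).ravel(); return d
def save(d,f,crop=None):
    im=d['img'][:,:,::-1]
    if crop: im=im[crop[1]:crop[3],crop[0]:crop[2]]; im=cv2.resize(im,None,fx=2,fy=2)
    cv2.imwrite('pics/'+f,im)
def plane(d,uv,z):
    ray=d['R'].T@np.linalg.inv(d['mtx'])@np.array([uv[0],uv[1],1.]); c=-d['R'].T@d['t']
    return c+ray*(z-c[2])/ray[2]
def cloud(d):
    v,u=np.mgrid[0:480,0:640]; z=d['depth']
    p=np.stack([u*z,v*z,z],-1)@np.linalg.inv(d['mtx']).T
    return (p-d['t'])@d['R']
E
python3 - <<'E'
from h import *
import pickle
for n in('top','scene'):
    d=cap(n); save(d,n+'0.png'); pickle.dump(d,open(n+'.pkl','wb'))
    print(n,-d['R'].T@d['t'],d['R'][2])
print(arm.observe())
E
```

```text
top [0.39486325 0.0185003  1.0775928 ] [ 0.04865436 -0.0228847  -0.99855348]
scene [1.17688099 0.2620442  0.62857517] [-0.75344726 -0.28002341 -0.59489841]
{'clock': 0.1, 'joint_positions': array([-1.44209035e+00,  3.59425614e-01,  1.51130385e+00, -1.79723446e-05,
        1.27250884e+00, -1.15112386e-01]), 'joint_velocities': array([-1.16475206e-04, -2.05984620e-06, -1.52253857e-03, -1.31869349e-04,
       -1.52737036e-03, -1.78104655e-04]), 'joint_efforts': array([ 7.45019188e-04, -5.16356421e+01, -2.71406901e+01,  6.77262386e-02,
        2.76180287e-02, -3.07643984e-05]), 'eef_pos': array([ 0.14474905, -0.58167136,  0.23890576]), 'orientation': array([-3.13995592e+00, -1.71960723e-04,  2.43823514e-01]), 'ft_force': array([-0.01425047,  0.78879935, -0.41903507]), 'moment': array([ 0.09108054, -0.01319391,  0.01720574]), 'finger_gap': 0.9994048055097452}
```

View pics/top0.png

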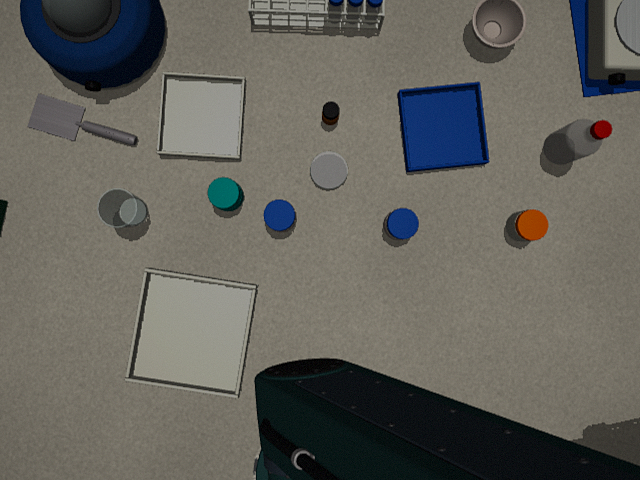

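View pics/scene0.png

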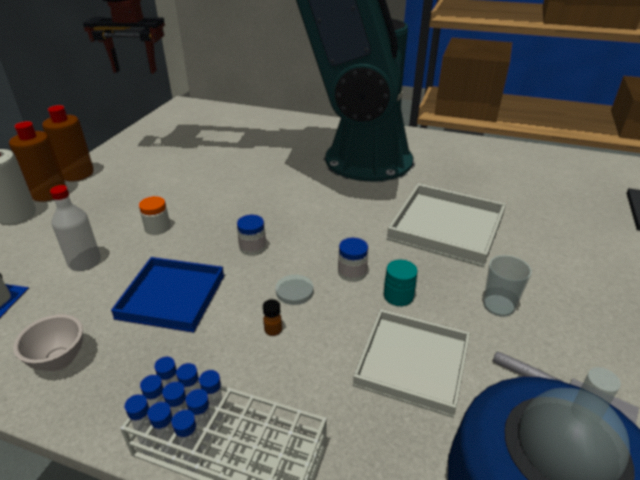

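Top view candidates:
- **Jars:** the blue caps are at (280,215) and (402,223). The look-alikes are turquoise (225,193), orange (531,225) and the blue rack caps (340–375,2).
- **White trays:** the small one is at (202,116). The larger one at (193,332) is the look-alike.
- **Blue tray:** (443,127). The blue mat at (610,50) and the blue pot at (95,35) could be confused with it.

I choose caps 280 and 402, white tray 202 and blue tray 443.

```bash
cat > m.py <<'E'
from h import *
import pickle
d=pickle.load(open('top.pkl','rb')); hsv=cv2.cvtColor(d['img'],cv2.COLOR_RGB2HSV); P=cloud(d)
blue=cv2.inRange(hsv,(105,150,60),(130,255,255)); white=cv2.inRange(hsv,(0,0,165),(180,40,255))
def comp(mask,c):
    n,l,s,ce=cv2.connectedComponentsWithStats(mask); k=l[c[1],c[0]]; return (l==k).astype(np.uint8),s[k]
for c in((280,215),(402,223)):
    m,s=comp(blue,c); (x,y),r=cv2.minEnclosingCircle(cv2.findNonZero(m))
    zz=np.median(P[m>0][:,2]); a=plane(d,(x,y),.066); print('jar',x,y,r,a,'depthz',zz,'diam',2*np.linalg.norm(plane(d,(x+r,y),.066)-a))
for nm,c,mk in(('blue',(443,127),blue),('white',(202,116),None),('big',(193,332),None)):
    # rim by height from depth, around the tray
    q=np.linalg.norm(P[...,:2]-P[c[1],c[0],:2],axis=-1)<.13
    m=(q&(P[...,2]>.017)&(P[...,2]<.032)).astype(np.uint8)
    m=cv2.morphologyEx(m,cv2.MORPH_CLOSE,np.ones((5,5)))
    n,l,s,ce=cv2.connectedComponentsWithStats(m); k=1+np.argmax(s[1:,4]); pts=P[l==k][:,:2].astype(np.float32)
    pts=pts[np.abs(pts-np.median(pts,0)).max(1)<.15]
    r=cv2.minAreaRect((pts*1000)); print(nm,r,'floor z',P[c[1],c[0],2])
E
python3 m.py; python3 - <<'E'
from h import *
import pickle
save(pickle.load(open('top.pkl','rb')),'crop.png',(150,60,500,260))
E
```

```text
jar 278.7727355957031 214.9545440673828 15.51136302947998 [0.46061917 0.08483966 0.066     ] depthz 0.06544335420382863 diam 0.05355880312964333
jar 402.34210205078125 223.21929931640625 15.405390739440918 [ 0.45227006 -0.12966417  0.066     ] depthz 0.06546390311241425 diam 0.0537037313512982
blue ((636.2354736328125, -208.9403076171875), (150.82095336914062, 151.90403747558594), 7.489309310913086) floor z 0.007098307849879571
white ((642.9873046875, 236.81591796875), (155.88589477539062, 152.39476013183594), 88.27994537353516) floor z 0.006509058162834728
big ((196.4010772705078, 289.23699951171875), (233.9208984375, 114.63072967529297), 40.85131072998047) floor z 0.007638267179278444
```

View pics/crop.png

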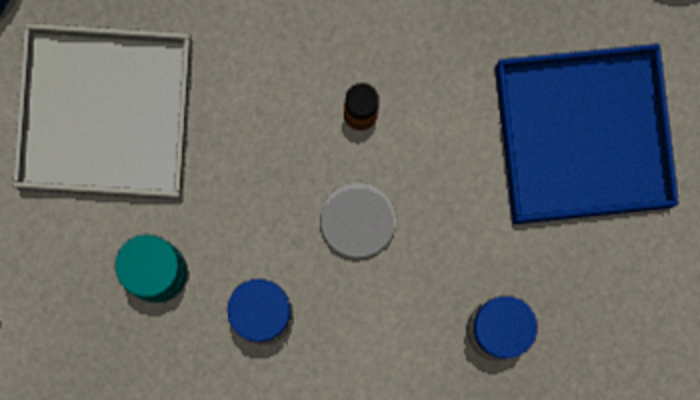

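The identities agree: cap tops are at 65 mm, both trays are 150 mm square, and everything is in reach. The pictures used so far total 3. I'll go to the right-hand jar at (0.452, -0.130).

Request:
apply_moves(moves="0.037 -0.033 0 0 0 0 -1;0.037 -0.033 0 0 0 0 -1;0.037 -0.033 0 0 0 0 -1;0.037 -0.033 0 0 0 0 -1;0.037 -0.033 0 0 0 0 -1")

```text
clock: 0.6
eef_pos: [0.2838, -0.3779, 0.2364]
orientation: [-3.141, 0.001, 0.234]
ft_force: [1.1, -0.1, 0.6]
finger_gap: 0.994
```

Request:
apply_moves(moves="0.037 -0.033 0 0 0 0 -1;0.037 -0.033 0 0 0 0 -1;0.037 -0.033 0 0 0 0 -1;0.037 -0.033 0 0 0 0 -1;0.037 -0.033 0 0 0 0 -1")

```text
clock: 1.1
eef_pos: [0.4243, -0.1711, 0.2359]
orientation: [-3.14, 0.001, 0.232]
ft_force: [0.9, -0.7, -0.6]
finger_gap: 0.998
```

```bash
cat > to.py <<'E'
import sys
from h import *
o=arm.observe(); t=np.array([float(a) for a in sys.argv[1:4]])
R=cv2.Rodrigues(np.zeros(3))[0]
from scipy.spatial.transform import Rotation as S
R=S.from_euler('xyz',o['orientation']).as_matrix()
print('clock',o['clock'],'pos',o['eef_pos'].round(4),'ori',o['orientation'].round(3),'gap',round(o['finger_gap'],3),'F',np.round(o['ft_force'],2))
print('tool shift',(R.T@(t-o['eef_pos'])).round(4))
E
python3 to.py .452 -.130 .12
```

```text
clock 1.1 pos [ 0.4243 -0.1711  0.2359] ori [-3.14e+00  1.00e-03  2.32e-01] gap 0.998 F [ 0.9  -0.68 -0.64]
tool shift [ 0.0365 -0.0334  0.1159]
```

Request:
apply_moves(moves="0.018 -0.017 0.03 0 0 0 -1;0.018 -0.016 0.03 0 0 0 -1;0 0 0.03 0 0 0 -1;0 0 0.02 0 0 0 -1;0 0 0 0 0 0 -1")

```text
clock: 1.6
eef_pos: [0.4568, -0.1226, 0.1233]
orientation: [-3.141, -0.003, 0.242]
ft_force: [-0.5, -0.0, 0.7]
finger_gap: 1.0
```

```bash
python3 - <<'E'
from h import *
d=cap('wrist'); save(d,'wrist1.png')
hsv=cv2.cvtColor(d['img'],cv2.COLOR_RGB2HSV); P=cloud(d)
b=cv2.inRange(hsv,(105,150,40),(130,255,255)); m=(b>0)&(np.abs(P[...,2]-.066)<.006)
print(m.sum(),cv2.minEnclosingCircle((P[m][:,:2]*1000).astype(np.float32)))
E
python3 to.py .452 -.130 .038
```

```text
8087 ((452.2318115234375, -132.02685546875), 27.40833854675293)
clock 1.65 pos [ 0.4573 -0.1229  0.1244] ori [ 3.141 -0.004  0.242] gap 1.0 F [ 0.5   0.17 -0.31]
tool shift [-0.0072  0.0056  0.0864]
```

View pics/wrist1.png

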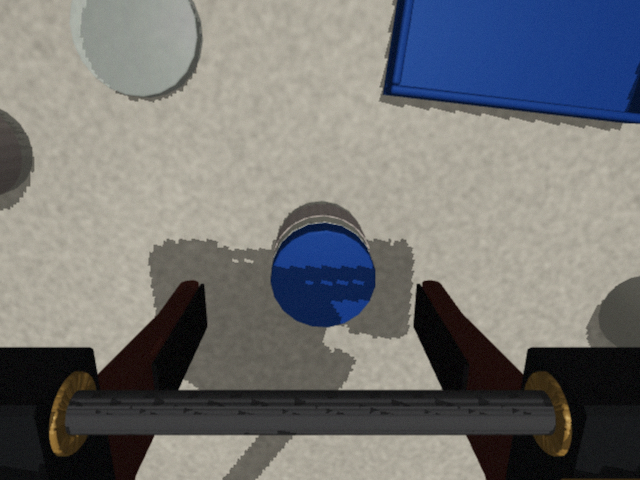

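The wrist view shows the blue cap at (323,275) with a finger either side (205 and 415). The jar measures (0.452, -0.1315), which agrees with the top view. I'll descend.

Request:
apply_moves(moves="-0.007 0.007 0 0 0 0 -1;0 0 0.03 0 0 0 -1;0 0 0.03 0 0 0 -1;0 0 0.02 0 0 0 -1;0 0 0 0 0 0 -1")

```text
clock: 2.15
eef_pos: [0.4572, -0.1381, 0.049]
orientation: [3.132, -0.015, 0.24]
ft_force: [0.9, -0.1, 0.0]
finger_gap: 1.001
```

```bash
python3 to.py .452 -.1315 .037
```

```text
clock 2.15 pos [ 0.4572 -0.1381  0.049 ] ori [ 3.132 -0.015  0.24 ] gap 1.001 F [ 0.86 -0.12  0.04]
tool shift [-0.0036 -0.0077  0.0119]
```

```bash
cat >> to.py <<'E'
D=S.from_euler('xyz',[np.pi,0,o['orientation'][2] if len(sys.argv)<5 else float(sys.argv[4])])
print('turn deg',np.degrees((S.from_matrix(R).inv()*D).as_rotvec()).round(2))
E
python3 to.py .452 -.1315 .037
```

```text
clock 2.15 pos [ 0.4572 -0.1381  0.049 ] ori [ 3.132 -0.015  0.24 ] gap 1.001 F [ 0.86 -0.12  0.04]
tool shift [-0.0036 -0.0077  0.0119]
turn deg [ 0.57 -0.83 -0.  ]
```

Request:
apply_moves(moves="-0.003 -0.007 0.006 0.57 -0.83 0 -1;0 0 0 0 0 0 -1;0 0 0 0 0 0 -1")

```text
clock: 2.45
eef_pos: [0.4541, -0.1338, 0.0459]
orientation: [3.139, -0.003, 0.238]
ft_force: [0.0, -0.4, -0.2]
finger_gap: 1.0
```

```bash
python3 to.py .452 -.1315 .037
```

```text
clock 2.45 pos [ 0.4541 -0.1338  0.0459] ori [ 3.139e+00 -3.000e-03  2.380e-01] gap 1.0 F [ 0.01 -0.43 -0.2 ]
tool shift [-0.0015 -0.0028  0.0089]
turn deg [ 0.14 -0.15 -0.  ]
```

Request:
apply_moves(moves="-0.002 -0.003 0.009 0 0 0 -1;0 0 0 0 0 0 1;0 0 0 0 0 0 1;0 0 0 0 0 0 1;0 0 0 0 0 0 1")

```text
clock: 2.95
eef_pos: [0.4525, -0.1316, 0.0381]
orientation: [3.137, -0.006, 0.239]
ft_force: [0.0, 0.5, -1.3]
finger_gap: 0.676
```

Request:
apply_moves(moves="0 0 0 0 0 0 1;0 0 0 0 0 0 1;0 0 0 0 0 0 1;0 0 0 0 0 0 1;0 0 0 0 0 0 1")

```text
clock: 3.45
eef_pos: [0.4523, -0.1314, 0.038]
orientation: [3.137, -0.005, 0.239]
ft_force: [-0.3, 0.3, 0.2]
finger_gap: 0.625
```

```bash
python3 to.py .452 -.1315 .12
```

```text
clock 3.45 pos [ 0.4523 -0.1314  0.038 ] ori [ 3.137 -0.005  0.239] gap 0.625 F [-0.34  0.26  0.17]
tool shift [ 0.0001  0.0004 -0.082 ]
turn deg [ 0.24 -0.3  -0.  ]
```

Gap 0.625 × 88 = 55 mm, so the jar is gripped. Next is the lift.

Request:
apply_moves(moves="0 0 -0.015 0.24 -0.3 0 1;0 0 -0.025 0 0 0 1;0 0 -0.03 0 0 0 1;0 0 -0.02 0 0 0 1;0 0 0 0 0 0 1")

```text
clock: 3.95
eef_pos: [0.4492, -0.1302, 0.1281]
orientation: [-3.137, 0.007, 0.239]
ft_force: [0.8, -0.2, -4.4]
finger_gap: 0.618
```

Request:
apply_moves(moves="0 0 0 0 0 0 1;0 0 0 0 0 0 1;0 0 0 0 0 0 1")

```text
clock: 4.25
eef_pos: [0.4472, -0.1294, 0.1254]
orientation: [-3.134, 0.01, 0.239]
ft_force: [0.9, -0.9, -4.8]
finger_gap: 0.621
```

```bash
python3 to.py .636 -.209 .12; python3 to.py .643 .237 .12 |tail -2; python3 - <<'E'
from h import *
f=[]
for i in range(4): arm.get_image('wrist'); f.append(arm.observe()['ft_force'])
print(np.round(f,2))
E
```

```text
clock 4.25 pos [ 0.4472 -0.1294  0.1254] ori [-3.134  0.01   0.239] gap 0.621 F [ 0.89 -0.89 -4.84]
tool shift [0.1646 0.122  0.0028]
turn deg [-0.41  0.58 -0.  ]
tool shift [ 0.277  -0.3096  0.0048]
turn deg [-0.41  0.58 -0.  ]
[[-0.87 -0.03 -5.92]
 [-0.51 -0.4  -4.05]
 [-0.57  0.4  -4.18]
 [ 0.41 -0.78 -4.39]]
```

The jar weighs about 4.6 N on the wrist, so it is the loaded one and goes to the blue tray.

Request:
apply_moves(moves="0.02 0.015 0 -0.41 0.58 0 1;0.033 0.024 0 0 0 0 1;0.033 0.024 0 0 0 0 1;0.033 0.024 0 0 0 0 1;0.025 0.018 0 0 0 0 1")

```text
clock: 4.95
eef_pos: [0.61, -0.196, 0.1212]
orientation: [-3.135, 0.009, 0.239]
ft_force: [-0.3, -0.3, -4.0]
finger_gap: 0.619
```

Request:
apply_moves(moves="0.015 0.012 0 0 0 0 1;0 0 0 0 0 0 1;0 0 0 0 0 0 1")

```text
clock: 5.25
eef_pos: [0.6319, -0.2062, 0.1186]
orientation: [-3.136, 0.007, 0.239]
ft_force: [-1.2, 0.7, -4.2]
finger_gap: 0.617
```

```bash
python3 to.py .636 -.209 .05
```

```text
clock 5.25 pos [ 0.6319 -0.2062  0.1186] ori [-3.136  0.007  0.239] gap 0.617 F [-1.17  0.73 -4.23]
tool shift [0.0039 0.0041 0.0685]
turn deg [-0.34  0.43 -0.  ]
```

Request:
apply_moves(moves="0.004 0.004 0.015 -0.34 0.43 0 1;0 0 0.025 0 0 0 1;0 0 0.018 0 0 0 1;0 0 0.005 0 0 0 1;0 0 0 0 0 0 1")

```text
clock: 5.75
eef_pos: [0.63, -0.2059, 0.0533]
orientation: [-3.137, 0.005, 0.239]
ft_force: [-0.7, -0.1, -4.3]
finger_gap: 0.618
```

```bash
python3 to.py .636 -.209 .043
```

```text
clock 5.75 pos [ 0.63   -0.2059  0.0533] ori [-3.137  0.005  0.239] gap 0.618 F [-0.67 -0.13 -4.3 ]
tool shift [0.0051 0.0044 0.0103]
turn deg [-0.24  0.31 -0.  ]
```

Request:
apply_moves(moves="0.003 0.003 0.004 -0.24 0.31 0 1;0 0 0.004 0 0 0 1;0 0 0.002 0 0 0 1;0 0 0.002 0 0 0 1;0 0 0 0 0 0 1")

```text
clock: 6.25
eef_pos: [0.6347, -0.2085, 0.0435]
orientation: [3.139, -0.003, 0.24]
ft_force: [-0.3, -0.2, -4.2]
finger_gap: 0.623
```

```bash
python3 to.py .636 -.209 .043
```

```text
clock 6.25 pos [ 0.6347 -0.2085  0.0435] ori [ 3.139e+00 -3.000e-03  2.400e-01] gap 0.623 F [-0.26 -0.22 -4.21]
tool shift [0.0011 0.0007 0.0005]
turn deg [ 0.15 -0.19 -0.  ]
```

Still carrying the weight, so I'll go down in small steps until the force changes.

Request:
apply_moves(moves="0 0 0.0015 0 0 0 1;0 0 0.0015 0 0 0 1;0 0 0 0 0 0 1")

```text
clock: 6.55
eef_pos: [0.6353, -0.2088, 0.0437]
orientation: [3.138, -0.005, 0.24]
ft_force: [-1.0, 0.0, -4.6]
finger_gap: 0.619
```

Request:
apply_moves(moves="0 0 0.003 0 0 0 1;0 0 0.002 0 0 0 1;0 0 0 0 0 0 1")

```text
clock: 6.85
eef_pos: [0.6361, -0.209, 0.0435]
orientation: [3.137, -0.006, 0.24]
ft_force: [0.4, 0.1, -5.1]
finger_gap: 0.62
```

Request:
apply_moves(moves="0 0 0.004 0 0 0 1;0 0 0.004 0 0 0 1;0 0 0.002 0 0 0 1")

```text
clock: 7.15
eef_pos: [0.6371, -0.2093, 0.0424]
orientation: [3.135, -0.009, 0.241]
ft_force: [-2.6, 1.0, 2.3]
finger_gap: 0.626
```

Contact: the z force has gone from -5 to +2 N. Releasing.

Request:
apply_moves(moves="0 0 0 0 0 0 0.4;0 0 0 0 0 0 -0.6;0 0 0 0 0 0 -0.6;0 0 0 0 0 0 -0.6;0 0 0 0 0 0 -0.6")

```text
clock: 7.65
eef_pos: [0.6391, -0.2102, 0.0424]
orientation: [3.133, -0.012, 0.24]
ft_force: [-0.3, 0.0, 0.4]
finger_gap: 0.801
```

```bash
python3 to.py .636 -.209 .15; python3 - <<'E'
from h import *
save(cap('wrist'),'wrist2.png')
E
```

```text
clock 7.65 pos [ 0.6391 -0.2102  0.0424] ori [ 3.133 -0.012  0.24 ] gap 0.801 F [-0.29  0.02  0.4 ]
tool shift [-0.0015 -0.0009 -0.1077]
turn deg [ 0.51 -0.7  -0.  ]
```

View pics/wrist2.png

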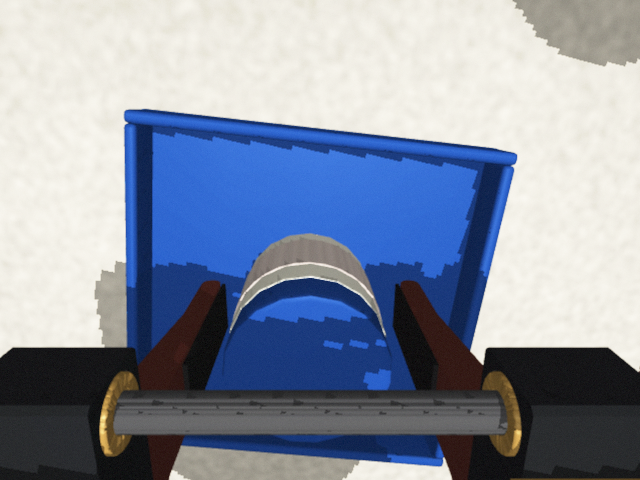

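The jar stands in the blue tray around (305,340), with the fingers free on both sides. Going up, then to the other jar.

Request:
apply_moves(moves="0 0 -0.02 0 0 0 -0.6;0 0 -0.03 0 0 0 -0.6;0 0 -0.04 0 0 0 -0.8;0 0 -0.04 0 0 0 -1;0 0 0 0.5 -0.7 0 -1")

```text
clock: 8.2
eef_pos: [0.6361, -0.2089, 0.1739]
orientation: [-3.138, 0.005, 0.24]
ft_force: [0.3, -0.0, 0.1]
finger_gap: 0.993
```

```bash
python3 to.py .461 .085 .15
```

```text
clock 8.2 pos [ 0.6361 -0.2089  0.1739] ori [-3.138  0.005  0.24 ] gap 0.993 F [ 0.33 -0.05  0.14]
tool shift [-0.1    -0.3271  0.0255]
turn deg [-0.19  0.27 -0.  ]
```

Request:
apply_moves(moves="-0.014 -0.047 0 -0.19 0.27 0 -1;-0.014 -0.047 0 0 0 0 -1;-0.014 -0.047 0 0 0 0 -1;-0.014 -0.047 0 0 0 0 -1;-0.014 -0.047 0 0 0 0 -1")

```text
clock: 8.7
eef_pos: [0.5145, 0.0017, 0.172]
orientation: [3.137, -0.006, 0.232]
ft_force: [1.5, 1.0, 0.1]
finger_gap: 1.001
```

Request:
apply_moves(moves="-0.014 -0.046 0 0 0 0 -1;-0.01 -0.03 0 0 0 0 -1;0 0 0.01 0 0 0 -1;0 0 0.01 0 0 0 -1;0 0 0 0 0 0 -1")

```text
clock: 9.2
eef_pos: [0.4664, 0.0764, 0.148]
orientation: [3.139, -0.0, 0.237]
ft_force: [-0.8, -0.4, 0.6]
finger_gap: 0.998
```

```bash
cat > w.py <<'E'
from h import *
import sys
d=cap('wrist'); save(d,sys.argv[1])
hsv=cv2.cvtColor(d['img'],cv2.COLOR_RGB2HSV); P=cloud(d)
b=cv2.inRange(hsv,(105,150,40),(130,255,255)); m=((b>0)&(np.abs(P[...,2]-.066)<.006)).astype(np.uint8)
n,l,s,c=cv2.connectedComponentsWithStats(m); m=l==1+np.argmax(s[1:,4])
print(m.sum(),c.round(),cv2.minEnclosingCircle((P[m][:,:2]*1000).astype(np.float32)))
E
python3 w.py wrist3.png; python3 to.py .461 .085 .038
```

```text
6708 [[320. 239.]
 [293. 254.]] ((461.47540283203125, 83.45774841308594), 27.146350860595703)
clock 9.25 pos [0.467  0.0761 0.1485] ori [ 3.139e+00 -1.000e-03  2.370e-01] gap 0.997 F [-0.49  0.65 -0.69]
tool shift [-0.0039 -0.0103  0.1104]
turn deg [ 0.16 -0.06 -0.  ]
```

View pics/wrist3.png

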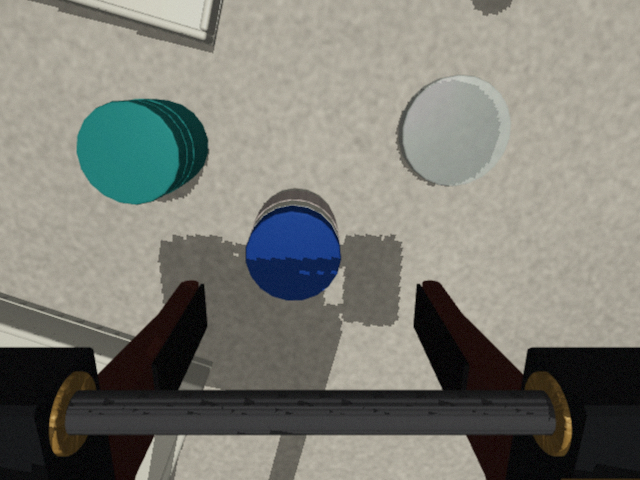

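The cap is at (293,254), measured at (0.461, 0.084). The turquoise look-alike at (130,150) is off to the side and forward of the fingers. Descending.

Request:
apply_moves(moves="-0.004 -0.009 0.02 0 0 0 -1;0 0 0.025 0 0 0 -1;0 0 0.02 0 0 0 -1;0 0 0.015 0 0 0 -1;0 0 0 0 0 0 -1")

```text
clock: 9.75
eef_pos: [0.4688, 0.0787, 0.0662]
orientation: [3.137, -0.007, 0.229]
ft_force: [0.2, -0.4, 0.5]
finger_gap: 1.002
```

```bash
python3 to.py .4613 .084 .038
```

```text
clock 9.75 pos [0.4688 0.0787 0.0662] ori [ 3.137 -0.007  0.229] gap 1.002 F [ 0.19 -0.41  0.48]
tool shift [-0.0063 -0.007   0.0281]
turn deg [ 0.29 -0.41 -0.  ]
```

Request:
apply_moves(moves="-0.006 -0.007 0 0.29 -0.41 0 -1;0 0 0.012 0 0 0 -1;0 0 0.012 0 0 0 -1;0 0 0 0 0 0 -1")

```text
clock: 10.15
eef_pos: [0.4638, 0.0831, 0.0432]
orientation: [-3.142, -0.003, 0.225]
ft_force: [-1.2, 0.5, -0.2]
finger_gap: 1.001
```

```bash
python3 to.py .4613 .084 .038
```

```text
clock 10.15 pos [0.4638 0.0831 0.0432] ori [-3.142e+00 -3.000e-03  2.250e-01] gap 1.001 F [-1.22  0.54 -0.23]
tool shift [-0.0023 -0.0015  0.0052]
turn deg [-0.   -0.15  0.  ]
```

Request:
apply_moves(moves="-0.002 -0.002 0.006 0 0 0 -1;0 0 0 0 0 0 1;0 0 0 0 0 0 1;0 0 0 0 0 0 1;0 0 0 0 0 0 1")

```text
clock: 10.65
eef_pos: [0.4621, 0.0849, 0.0382]
orientation: [3.141, -0.005, 0.225]
ft_force: [-0.0, 0.3, 0.2]
finger_gap: 0.677
```

Request:
apply_moves(moves="0 0 0 0 0 0 1;0 0 0 0 0 0 1;0 0 0 0 0 0 1;0 0 0 0 0 0 1")

```text
clock: 11.05
eef_pos: [0.4622, 0.0849, 0.0384]
orientation: [3.141, -0.005, 0.225]
ft_force: [-0.3, -0.5, -1.3]
finger_gap: 0.642
```

Request:
apply_moves(moves="0 0 -0.015 0 0 0 1;0 0 -0.03 0 0 0 1;0 0 -0.03 0 0 0 1;0 0 -0.02 0 0 0 1;0 0 0 0 0 0 1")

```text
clock: 11.55
eef_pos: [0.4603, 0.0847, 0.1354]
orientation: [-3.141, -0.001, 0.225]
ft_force: [0.3, 0.2, -0.9]
finger_gap: 0.646
```

Request:
apply_moves(moves="0 0 0 0 0 0 1;0 0 0 0 0 0 1")

```text
clock: 11.75
eef_pos: [0.4597, 0.0847, 0.1344]
orientation: [-3.141, -0.0, 0.225]
ft_force: [0.3, -0.1, -1.6]
finger_gap: 0.641
```

```bash
python3 to.py .643 .237 .14; python3 - <<'E'
from h import *
f=[]
for i in range(4): arm.get_image('wrist'); f.append(arm.observe()['ft_force'])
print(np.round(f,2))
E
```

```text
clock 11.75 pos [0.4597 0.0847 0.1344] ori [-3.141 -0.     0.225] gap 0.641 F [ 0.33 -0.14 -1.56]
tool shift [ 0.2126 -0.1077 -0.0055]
turn deg [-0.04 -0.01  0.  ]
[[-1.16  0.41 -1.22]
 [-0.04  0.52 -1.09]
 [ 0.98 -0.37 -0.37]
 [-0.24  0.02 -0.41]]
```

About 1 N, so this is the empty jar and it goes to the small white tray. I'll rise a little to clear the turquoise jar.

Request:
apply_moves(moves="0.01 -0.005 -0.025 0 0 0 1;0.038 -0.019 0 0 0 0 1;0.04 -0.02 0 0 0 0 1;0.04 -0.02 0 0 0 0 1;0.035 -0.018 0 0 0 0 1")

```text
clock: 12.45
eef_pos: [0.5971, 0.2012, 0.1543]
orientation: [-3.14, 0.014, 0.221]
ft_force: [0.5, -0.4, -0.6]
finger_gap: 0.647
```

Request:
apply_moves(moves="0.03 -0.015 0 0 0 0 1;0.015 -0.008 0 0 0 0 1;0 0 0 0 0 0 1;0 0 0 0 0 0 1")

```text
clock: 12.85
eef_pos: [0.6398, 0.2383, 0.1487]
orientation: [-3.14, 0.016, 0.223]
ft_force: [0.1, -0.7, -0.4]
finger_gap: 0.643
```

```bash
python3 to.py .643 .237 .043
```

```text
clock 12.85 pos [0.6398 0.2383 0.1487] ori [-3.14   0.016  0.223] gap 0.643 F [ 0.13 -0.74 -0.38]
tool shift [0.0045 0.0021 0.1056]
turn deg [-0.1   0.93 -0.  ]
```

Request:
apply_moves(moves="0.004 0.002 0.01 -0.1 0.93 0 1;0 0 0.025 0 0 0 1;0 0 0.025 0 0 0 1;0 0 0.02 0 0 0 1;0 0 0.01 0 0 0 1")

```text
clock: 13.35
eef_pos: [0.6394, 0.2326, 0.0568]
orientation: [3.14, 0.002, 0.221]
ft_force: [0.1, 0.4, -1.9]
finger_gap: 0.648
```

```bash
python3 to.py .643 .237 .043
```

```text
clock 13.35 pos [0.6394 0.2326 0.0568] ori [3.14e+00 2.00e-03 2.21e-01] gap 0.648 F [ 0.06  0.37 -1.91]
tool shift [ 0.0045 -0.0035  0.0138]
turn deg [0.07 0.14 0.  ]
```

Request:
apply_moves(moves="0.004 -0.003 0.006 0 0 0 1;0 0 0.004 0 0 0 1;0 0 0.004 0 0 0 1;0 0 0 0 0 0 1")

```text
clock: 13.75
eef_pos: [0.6413, 0.2351, 0.0442]
orientation: [3.14, 0.005, 0.22]
ft_force: [0.4, -0.1, -1.8]
finger_gap: 0.641
```

Request:
apply_moves(moves="0 0 0.003 0 0 0 1;0 0 0.003 0 0 0 1;0 0 0 0 0 0 1")

```text
clock: 14.05
eef_pos: [0.6425, 0.2354, 0.0444]
orientation: [3.14, 0.001, 0.221]
ft_force: [0.0, 0.1, -2.0]
finger_gap: 0.642
```

Request:
apply_moves(moves="0 0 0.004 0 0 0 1;0 0 0.004 0 0 0 1;0 0 0.002 0 0 0 1")

```text
clock: 14.35
eef_pos: [0.6438, 0.2358, 0.0429]
orientation: [3.139, -0.004, 0.222]
ft_force: [-2.4, -0.5, 3.2]
finger_gap: 0.641
```

Contact. Release and rise.

Request:
apply_moves(moves="0 0 0 0 0 0 0.4;0 0 0 0 0 0 -0.6;0 0 0 0 0 0 -0.6;0 0 0 0 0 0 -0.6;0 0 0 0 0 0 -0.6")

```text
clock: 14.85
eef_pos: [0.6447, 0.2361, 0.0423]
orientation: [3.14, -0.006, 0.222]
ft_force: [0.8, 0.7, 0.4]
finger_gap: 0.797
```

Request:
apply_moves(moves="0 0 -0.015 0 0 0 -0.6;0 0 -0.03 0 0 0 -0.6;0 0 -0.04 0 0 0 -0.8;0 0 -0.04 0 0 0 -1;0 0 -0.02 0 0 0 -1")

```text
clock: 15.35
eef_pos: [0.6414, 0.2354, 0.1904]
orientation: [3.139, 0.004, 0.222]
ft_force: [0.8, 0.4, 0.6]
finger_gap: 0.987
```

Request:
apply_moves(moves="-0.04 0 0 0 0 0 -1;-0.04 0 0 0 0 0 -1;-0.04 0 0 0 0 0 -1;-0.04 0 0 0 0 0 -1;0 0 0 0 0 0 -1")

```text
clock: 15.85
eef_pos: [0.4847, 0.2002, 0.1997]
orientation: [3.14, -0.013, 0.221]
ft_force: [0.2, -0.6, -0.4]
finger_gap: 1.001
```

```bash
python3 - <<'E'
from h import *
from scipy.spatial.transform import Rotation as S
for n in('top','scene'):
    d=cap(n); save(d,n+'9.png'); P=cloud(d)
    hsv=cv2.cvtColor(d['img'],cv2.COLOR_RGB2HSV); b=cv2.inRange(hsv,(105,120,40),(130,255,255))>0
    for nm,c in(('blue',(.636,-.209)),('white',(.643,.237))):
        m=b&(np.linalg.norm(P[...,:2]-c,axis=-1)<.07)&(P[...,2]>.06)&(P[...,2]<.1)
        q=P[m]; 
        if len(q)<50: print(n,nm,len(q));continue
        (x,y),r=cv2.minEnclosingCircle((q[:,:2]*1000).astype(np.float32))
        t=q[q[:,2]>np.percentile(q[:,2],50)-.004]
        A=np.linalg.lstsq(np.c_[t[:,:2],np.ones(len(t))],t[:,2],rcond=None)[0]
        print(n,nm,len(q),x,y,r,'topz',np.median(q[:,2]),'slope',A[:2].round(3))
o=arm.observe(); print(o['clock'],o['eef_pos'])
E
```

```text
top blue 768 638.59375 -209.06756591796875 28.02864646911621 topz 0.07029178145405274 slope [ 0.001 -0.004]
top white 740 642.7108764648438 234.9609832763672 27.10887908935547 topz 0.07043857528602782 slope [ 0.002 -0.002]
scene blue 630 638.6698608398438 -207.9925537109375 28.13617706298828 topz 0.07175063547134414 slope [-0.017 -0.02 ]
scene white 911 645.0950317382812 235.05703735351562 27.861778259277344 topz 0.07153246510152954 slope [-0.014 -0.004]
15.95 [0.49089582 0.20149191 0.20086195]
```

View pics/top9.png

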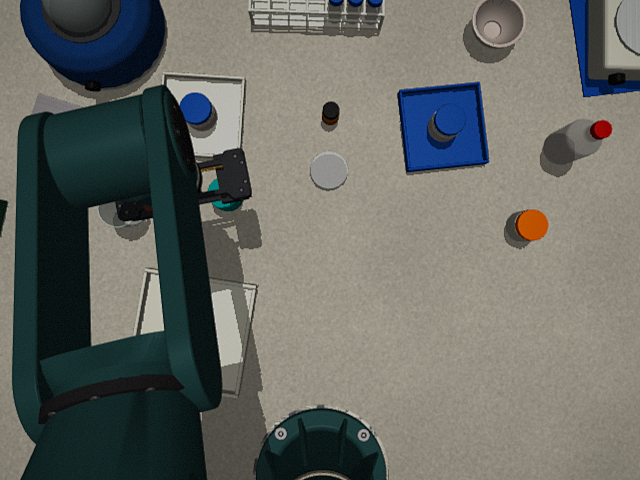

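View pics/scene9.png

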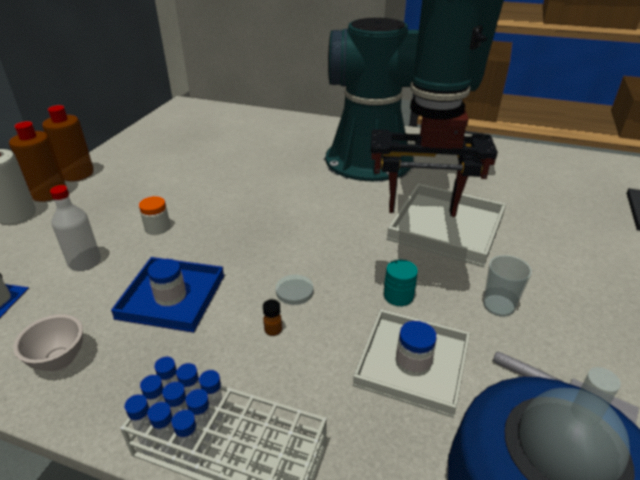

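Both jars stand upright in their trays, at scene pixels (168,280) and (416,345), with cap tops at 70–71 mm and centres within 3 mm of the tray centres. The gripper is clear, so I'm handing in.

```bash
python3 -c "
from bench import arm; print(arm.hand_in())"
```

```text
the job is handed in; nothing more can be done
None
```

I lifted both blue-capped jars and sorted them by weight, then handed the job in at about 16 s on the robot clock. `hand_in` gives no verdict.

- **Weights:** the right-hand jar read about 4.6 N on the wrist, so it is the loaded one and stands in the blue tray. The left-hand jar read about 1 N, with noise between 0.4 and 1.9 N, so it is the empty one and stands in the smaller white tray.
- **Last checks:** two camera views put each jar within about 3 mm of its tray centre. Cap tops are at 70–72 mm, as expected for a 66 mm jar on a 5 mm floor.
- **Upright and clear:** tilt is well under 2°, and the gripper is open and clear of everything. The turquoise and orange jars look unmoved in the scene view, though the arm covered most of the turquoise one in the top view.
- **Disagreement:** the two views differ by 1–2 mm, within the stated calibration. No check failed.

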